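# Mark the finished domino round and stop the game clock

## Robot

A 6-joint arm with a two-finger parallel gripper is mounted at the origin on the work surface. World frame = base frame: x ahead of the robot, y to its left, z up, the work surface at z = 0. Lengths are in m, angles in rad, forces in N, time in s.
With the tool pointing down it reaches from about 0.35 to 0.8 m from the base axis. Payload 7.3 kg.
Tool frame: the origin (TCP) lies between the finger pads; the fingertips stand 25 mm ahead of it and the grasp point (between the pads) lies 6 mm ahead of it (r.tip_extent is the distance from the TCP to the fingertips, in m); z points along the fingers, y is the line along which they close (so a half turn about z gives the same grasp; the last joint's range is limited). The gripper opens to 85 mm and grips with 20 to 120 N. Pads are 22 mm wide; open, the fingers measure 114 mm over their backs; the gripper's body (76 mm by 85 mm) begins 54 mm behind the grasp point. The pads swing forward as they close: fully open they stand 13 mm farther back than shut.
Start: joints at [1.194, 0.342, 1.524, -0, 1.275, -0.146], TCP at [0.12, 0.511, 0.256] pointing down, gripper open.
Joint ranges: [-2.53, 2.53], [-0.77, 2.02], [0.04, 2.7], [-1, 4.14], [0.28, 2.66], [-3.11, 3.11]. Speed limits (rad/s): [2.57, 2.57, 3.14, 3.14, 3.14, 3.14].

## Interface

Orientations are given as a unit quaternion [x, y, z, w].
In Python, from workcell import r, command_gripper, optics gives the robot as it stands. The module is installed in compiled form; this text tells all that it offers. Calls block until the motion is done:
- r.reach(position, orientation): joint-space move of the TCP to a pose.
- r.move_straight(position, orientation=None, speed=0.15, max_force=None): straight line of the TCP; orientation=None keeps the orientation; speed is the mean speed in m/s. With max_force (N) it stops when the force on the tool has changed by that much, and returns True; else False.
- r.movej(angles): joint-space move.
- command_gripper(opening, force=None): finger opening in m; force is the grip in N (None keeps the last); returns when the fingers have stopped.
- r.hold(seconds).
- r.solve_ik(position, orientation): joint angles nearest the present ones, or None.
- r.read_state(): the state.
- optics.get_image(name): name is "scene" or "side" or "wrist"; returns (picture, depth): 420x560x3 uint8, red, green, blue; 420x560 float32, m along the optical axis (not along the pixel's ray), 0 where there is no reading.
- optics.camera_model(name): a dict with "K" (3x3 intrinsics, pixels), "k1" (the pictures are not rectified: a ray, as slopes to the right and down, at radius r is drawn at 1 + k1 r^2 times it, then the intrinsics apply), "R" (3x3) and "t" (3): a world point X has camera coordinates R X + t; the wrist camera has in their place "tool_from_camera" (4x4, takes a point from camera to tool coordinates, whose origin is the TCP and whose axes are the flange's). Camera axes: x right, y down, z forward; pixel columns grow to the right and rows downward; lengths in m; the calibration is good to about 2 mm. A picture is of the moment at which its call begins: read the wrist's pose just before it. camera_model takes no time and is no camera call.
A pose or a line that the arm cannot do raises r.PlanningError and nothing moves.
- r.finish_job(): hands the job in; it is judged then, once.
The state is a dict: "time_s": time; "joint_positions": joint angles; "dq": joint speeds; "tau": joint torques, N m; "eef_pos": TCP position; "eef_rot": TCP orientation; "contact_force": force on the tool from outside, world axes, zero at the start; "torque": the same for the moment, N m; "grip_width": finger opening in m; "grip_force": force on a finger pad.
Only numpy, scipy, OpenCV 4.12 (cv2) and the standard library are available. Lean on these libraries where they do the work, as an engineer would, in place of code of your own. Each camera call takes 0.05 s, during which the arm holds its last target. There are 200 camera calls.

## Task

The domino round is over: with a fingertip, on the pine peg board press the ball-headed peg, then the square-headed peg, then the disc-headed peg, each all the way down, and last stop the game clock by pressing the raised end of its rocker all the way down. Press each one lightly and in that order, and leave the slim headless peg up. Pick nothing up, do not shift the clock, and leave the cup, glass, dish and dominoes where they are.

Things in the scene. Friction and masses are not known exactly. Their poses are not given: they have to be found in the camera images.
- board: Pine peg board, a fixed slab 190 x 190 mm, 22 mm thick, with four press pegs at the corners of a 95 mm square centred on it; which peg is in which corner varies. Origin: centre of its underside, z up.
- peg_ball: Brass collar (24 mm diameter, 6 mm high, fixed on the board) with a dark wooden press peg in it that has a ball-shaped head 36 mm in diameter. Origin: centre of the collar's underside, 22 mm above the table, z up.
- ball_top (a point): Centre of the top of the ball peg, moving with it: 84 mm above the table while up, 70 mm when fully down.
- ball_down (a joint): How far the ball peg is pressed down, m: 0 up, 0.014 fully down. Friction of about 2.5 N to push, and it stays where it is left. Pressed on further at the bottom, its sprung cap gives up to 6 mm, from 3.5 N on at 2.5 N per mm, and springs back.
- peg_square: Brass collar (24 mm diameter, 6 mm high, fixed on the board) with a dark wooden press peg in it that has a square block head 36 x 36 mm, 22 mm thick. Origin: centre of the collar's underside, 22 mm above the table, z up.
- square_top (a point): Centre of the top of the square peg, moving with it: 70 mm above the table while up, 56 mm when fully down.
- square_down (a joint): How far the square peg is pressed down, m: 0 up, 0.014 fully down. Friction of about 2.5 N to push, and it stays where it is left. Pressed on further at the bottom, its sprung cap gives up to 6 mm, from 3.5 N on at 2.5 N per mm, and springs back.
- peg_disc: Brass collar (24 mm diameter, 6 mm high, fixed on the board) with a dark wooden press peg in it that has a wide thin round disc head 54 mm in diameter, 10 mm thick. Origin: centre of the collar's underside, 22 mm above the table, z up.
- disc_top (a point): Centre of the top of the disc peg, moving with it: 58 mm above the table while up, 44 mm when fully down.
- disc_down (a joint): How far the disc peg is pressed down, m: 0 up, 0.014 fully down. Friction of about 2.5 N to push, and it stays where it is left. Pressed on further at the bottom, its sprung cap gives up to 6 mm, from 3.5 N on at 2.5 N per mm, and springs back.
- peg_slim: Brass collar (24 mm diameter, 6 mm high, fixed on the board) with a dark wooden press peg in it that has no head, a plain pin 14 mm in diameter. Origin: centre of the collar's underside, 22 mm above the table, z up. The pin stands up to 70 mm above the table.
- slim_down (a joint): How far the slim peg is pressed down, m: 0 up, 0.014 fully down. Friction of about 2.5 N to push, and it stays where it is left. Pressed on further at the bottom, its sprung cap gives up to 6 mm, from 3.5 N on at 2.5 N per mm, and springs back.
- clock: Loose game clock of 0.35 to 0.7 kg: grey plastic case 60 (x) x 160 (y) x 70 mm high, two white dials on its -x face, a metal rocker bar along its y on top. Origin: centre of the case's underside, z up, y along the rocker.
- clock_pad (a point): Centre of the top of the round metal pad (30 mm diameter) at the +y end of the clock's rocker, 52 mm from its pivot and moving with it. This end stands high at the start: about 117 mm above the table; about 101 mm when fully down, where the sprung pad gives up to 6 mm more at 2.5 N per mm. The pad at the other end is low at the start.
- rocker (a joint): Angle of the clock's rocker, rad: about -0.15 with the +y end high (start), +0.15 with the +y end fully down. About 2.5 N on the pad moves it; it stays where it is left.
- cup: White ceramic espresso cup, 62 mm across, 55 mm high, with a handle; stands beyond the board. Origin: centre of its underside.
- glass: Empty drinking glass, 70 mm across, 110 mm high, at one side of the work. Origin: centre of its underside.
- dish: Brushed aluminium dish, 110 mm across, 25 mm high, at the other side. Origin: centre of its underside.
- domino0: Black domino 48 x 24 x 8 mm, number 1 from the bottom of the stack of four beyond the clock. Origin: centre of its underside.
- domino1: Black domino 48 x 24 x 8 mm, number 2 from the bottom of the stack of four beyond the clock. Origin: centre of its underside.
- domino2: Black domino 48 x 24 x 8 mm, number 3 from the bottom of the stack of four beyond the clock. Origin: centre of its underside.
- domino3: Black domino 48 x 24 x 8 mm, number 4 from the bottom of the stack of four beyond the clock. Origin: centre of its underside.
- domino4: Black domino 48 x 24 x 8 mm, lying flat on the table, in front of the clock. Origin: centre of its underside.
- domino5: Black domino 48 x 24 x 8 mm, lying flat on the table, beyond the board, near the cup. Origin: centre of its underside.
Mind the look-alikes: they are no part of the job. There is more than one size of the clock; the job needs the largest.

How it is judged:
On the way, in this order (a step that is already met when the one before it is completed fails the run):
1. the ball peg is pressed down (value of joint ball_down above 0.01 m), for 0.2 s.
2. the square peg is pressed down (value of joint square_down above 0.01 m), for 0.2 s.
3. the disc peg is pressed down (value of joint disc_down above 0.01 m), for 0.2 s.
4. the rocker's raised end is pressed down (value of joint rocker above 0.1 rad), for 0.2 s.
At the end, for the whole second after the job is handed in: Ball, square and disc pegs at least 10 of their 14 mm down, slim peg less than 4 mm down, rocker past +0.10 rad; the clock at rest, level within 0.05 rad and within 30 mm of its start; cup, glass, dish and dominoes within 25 mm of theirs (value of joint each of ball_down, square_down, disc_down above 0.01 m and value of joint slim_down below 0.004 m and value of joint rocker above 0.1 rad and linear speed of clock below 0.02 m/s and angle between clock's own z axis and vertical below 0.05 rad and not (distance of clock from where it was at the start of the episode above 0.03 m) and not (distance of cup from where it was at the start of the episode above 0.025 m) and not (distance of glass from where it was at the start of the episode above 0.025 m) and not (distance of dish from where it was at the start of the episode above 0.025 m) and not (distance of domino0 from where it was at the start of the episode above 0.025 m) and not (distance of domino1 from where it was at the start of the episode above 0.025 m) and not (distance of domino2 from where it was at the start of the episode above 0.025 m) and not (distance of domino3 from where it was at the start of the episode above 0.025 m) and not (distance of domino4 from where it was at the start of the episode above 0.025 m) and not (distance of domino5 from where it was at the start of the episode above 0.025 m)); the robot touches nothing.
It fails at once if a peg or the clock is pressed harder than 25 N (contact force between the fingers and peg_ball above 25 N or contact force between the fingers and peg_square above 25 N or contact force between the fingers and peg_disc above 25 N or contact force between the fingers and peg_slim above 25 N or contact force between the fingers and clock above 25 N).
It fails at once if the slim peg is pressed (value of joint slim_down above 0.004 m).
It fails at once if the clock is lifted, tipped or shifted by more than 30 mm (height (world z) of clock above 0.01 m or angle between clock's own z axis and vertical above 0.2 rad or distance of clock from where it was at the start of the episode above 0.03 m).
It fails at once if the cup, glass, dish or a domino is moved by more than 25 mm or picked up (distance of any of cup, glass, dish, domino0, domino1, domino2, domino3, domino4, domino5 from where it was at the start of the episode above 0.025 m or height (world z) of any of cup, glass, dish, domino0, domino4, domino5 above 0.012 m or height (world z) of domino1 above 0.02 m or height (world z) of domino2 above 0.028 m or height (world z) of domino3 above 0.036 m).
It also fails if it takes over 51 s, if anything falls off the work surface, if the arm or the gripper's body presses on something with over 40 N, if the wrist force passes 120 N, or if a joint passes its speed limit or range.

## Working session

There is one attempt and no reset: what is moved stays moved. The work goes in short steps, each a Python script; the robot and the scene stay as the last script left them, time stands still between calls to the robot, and variables do not carry over. Pictures are saved under pics/ and viewed, at most 10 in all, crops included, and the job is handed in when it is done.

```bash
mkdir -p pics
cat > h.py <<'E'
import numpy as np, cv2
from workcell import r, command_gripper, optics
def points(name, d):
    """world xyz for each pixel from depth (scene/side)"""
    m=optics.camera_model(name); K=np.array(m["K"]); h,w=d.shape
    uv=np.stack(np.meshgrid(np.arange(w),np.arange(h)),-1).reshape(-1,1,2).astype(np.float64)
    n=cv2.undistortPoints(uv,K,np.array([m["k1"],0,0,0.])).reshape(h,w,2)
    c=np.dstack([n*d[...,None],d])
    return (c-np.array(m["t"]))@np.array(m["R"])
E
python3 - <<'E'
from h import *
for n in("scene","side"):
    p,d=optics.get_image(n); cv2.imwrite(f"pics/{n}0.png",p[...,::-1]); np.savez(f"{n}0.npz",p=p,d=d)
    m=optics.camera_model(n); print(n,m["k1"],-np.array(m["R"]).T@m["t"])
print(r.read_state()["eef_rot"],r.tip_extent,r.read_state()["time_s"])
E
```

```text
scene -0.122946679147088 [ 1.0687875  -0.87827095  1.19557243]
side 0.041975056913588285 [ 0.02030393 -0.65876315  0.97213334]
[ 1.15139261e-01  9.93349125e-01 -6.58616153e-04 -1.78697851e-04] 0.025 0.1
```

View pics/scene0.png

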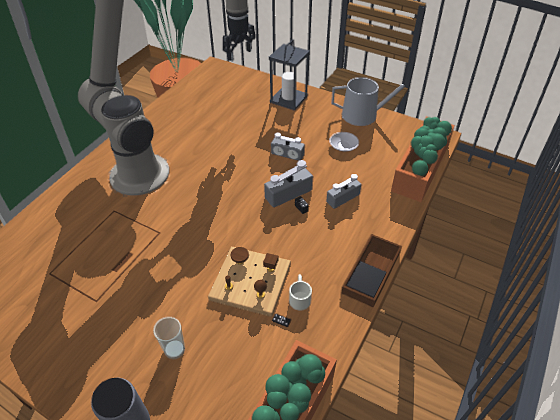

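View pics/side0.png

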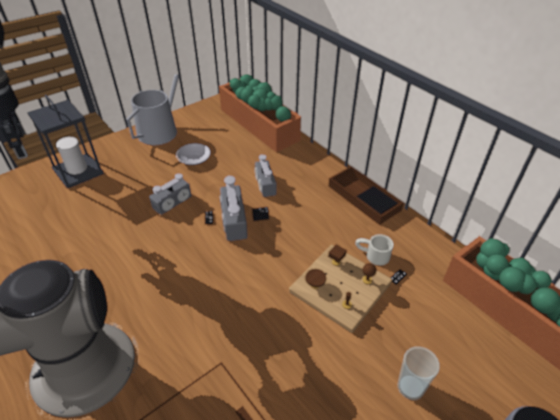

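Scene view: the ball peg is at (261,286), square at (271,261), disc at (240,255) and slim at (228,282). The clock candidates are the large one at (289,183), a small one at (344,190) and one with its dials facing us at (288,147). The largest is (289,183), which is (233,208) in the side view. I'll crop it and measure.

Run:
```python
from h import *
for n,bx in (("scene",(200,120,380,320)),("side",(140,140,420,330))):
    z=np.load(f"{n}0.npz"); P=points(n,z["d"]); np.save(n+"P.npy",P)
    x0,y0,x1,y1=bx; cv2.imwrite(f"pics/{n}c.png",cv2.resize(z["p"][y0:y1,x0:x1,::-1],None,fx=2.8,fy=2.8,interpolation=3))
S=np.load("sceneP.npy");D=np.load("sideP.npy")
for n,P,L in (("scene",S,[(261,285),(271,259),(240,254),(228,278),(289,183),(302,169),(277,181),(344,190),(288,147),(300,295),(170,335)]),("side",D,[(369,269),(338,252),(317,277),(348,296),(233,208),(231,183),(233,205),(264,175),(170,192)])):
    for u,v in L: print(n,u,v,P[v,u].round(3))
# segment by height slices
for n,P,zr in(("scene",S,0),("side",D,0)):
    x,y,zz=P[...,0],P[...,1],P[...,2]
    m=((zz>.03)&(zz<.2)&(x>.2)&(x<.9)&(y>-.5)&(y<.5)).astype(np.uint8)
    k,l,s,c=cv2.connectedComponentsWithStats(m)
    for i in range(1,k):
        if s[i,4]>15:
            q=P[l==i]; print(n,s[i].tolist(),q.min(0).round(3),q.max(0).round(3))
```

```text
scene 261 285 [ 0.651 -0.243  0.08 ]
scene 271 259 [ 0.628 -0.148  0.072]
scene 240 254 [ 0.534 -0.166  0.058]
scene 228 278 [ 0.556 -0.262  0.072]
scene 289 183 [0.527 0.147 0.075]
scene 302 169 [0.532 0.229 0.073]
scene 277 181 [0.501 0.114 0.1  ]
scene 344 190 [0.689 0.226 0.052]
scene 288 147 [0.426 0.326 0.055]
scene 300 295 [ 0.737 -0.176  0.005]
scene 170 335 [ 0.505 -0.469  0.034]
side 369 269 [ 0.636 -0.242  0.078]
side 338 252 [ 0.619 -0.151  0.071]
side 317 277 [ 0.532 -0.169  0.057]
side 348 296 [ 0.547 -0.261  0.066]
side 233 208 [0.485 0.121 0.102]
side 231 183 [0.532 0.197 0.114]
side 233 205 [0.493 0.133 0.1  ]
side 264 175 [0.673 0.232 0.047]
side 170 192 [0.406 0.337 0.051]
scene [271, 132, 34, 24, 491] [0.355 0.312 0.03 ] [0.475 0.373 0.09 ]
scene [392, 136, 45, 58, 1367] [0.813 0.343 0.03 ] [0.9   0.499 0.157]
scene [264, 160, 49, 42, 1117] [0.45  0.082 0.03 ] [0.58  0.241 0.125]
scene [327, 174, 34, 30, 518] [0.642 0.173 0.03 ] [0.729 0.292 0.087]
scene [295, 196, 14, 12, 76] [0.559 0.106 0.03 ] [0.61  0.149 0.038]
scene [341, 234, 51, 62, 262] [ 0.832 -0.117  0.
[... 796 characters left out ...]
83  -0.113  0.03 ] [0.899 0.109 0.037]
side [219, 176, 29, 60, 1162] [0.447 0.082 0.03 ] [0.569 0.25  0.12 ]
side [254, 207, 14, 7, 30] [0.567 0.115 0.03 ] [0.603 0.144 0.035]
side [357, 235, 36, 23, 370] [ 0.708 -0.222  0.03 ] [ 0.773 -0.133  0.057]
side [446, 239, 88, 73, 3520] [ 0.808 -0.5    0.03 ] [ 0.9   -0.349  0.155]
side [328, 244, 20, 20, 236] [ 0.602 -0.167  0.046] [ 0.643 -0.127  0.073]
side [363, 263, 14, 17, 176] [ 0.626 -0.257  0.031] [ 0.657 -0.225  0.086]
side [305, 269, 22, 19, 330] [ 0.504 -0.196  0.047] [ 0.558 -0.141  0.062]
side [345, 292, 7, 15, 66] [ 0.544 -0.267  0.03 ] [ 0.557 -0.253  0.074]
side [399, 346, 38, 47, 1041] [ 0.487 -0.5    0.03 ] [ 0.558 -0.449  0.112]
```

View pics/scenec.png

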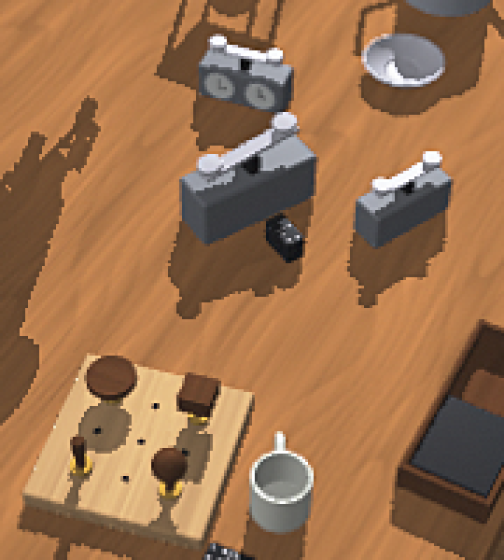

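View pics/sidec.png

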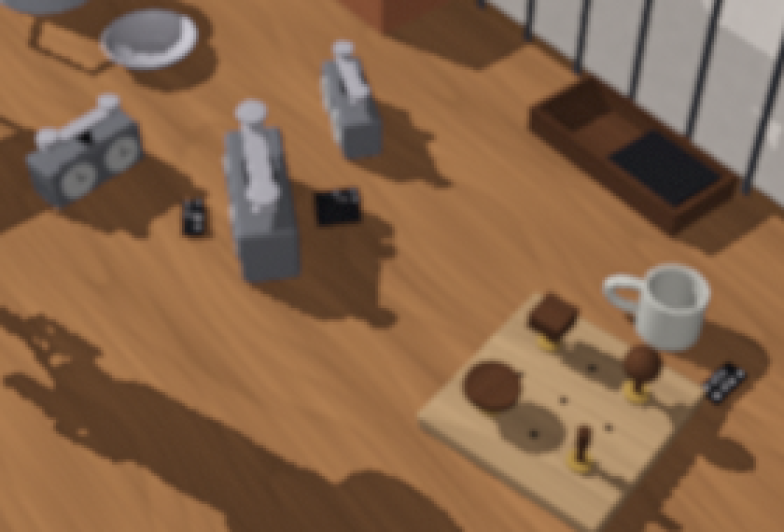

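The crops confirm the pegs. They also show that the largest clock, with a domino on each side, has its far pad (+y) raised. Next I'll compute the targets.

Run:
```python
from h import *
from scipy.spatial.transform import Rotation as Ro
B={"disc":(.49,.57,-.21,-.12,.054,.07),"square":(.59,.66,-.185,-.11,.066,.08),"ball":(.61,.68,-.28,-.21,.055,.095),"slim":(.53,.58,-.28,-.24,.045,.08),"pad":(.49,.6,.17,.26,.109,.13),"lowpad":(.44,.52,.07,.13,.085,.13)}
T={}
for k,b in B.items():
    c=[]
    for n in("scene","side"):
        P=np.load(n+"P.npy").reshape(-1,3); x,y,z=P.T
        q=P[(x>b[0])&(x<b[1])&(y>b[2])&(y<b[3])&(z>b[4])&(z<b[5])]
        print(k,n,len(q),q.mean(0).round(4),((q.min(0)+q.max(0))/2).round(4),np.ptp(q,axis=0).round(3)); c.append((q.min(0)+q.max(0))[:2]/2)
    T[k]=np.mean(c,0)
order=["disc","square","ball","slim"]; M=np.c_[np.array([T[k] for k in order]),np.zeros(4)]
I=np.array([[-1,1,0],[1,1,0],[1,-1,0],[-1,-1,0]])*.0475
R,e=Ro.align_vectors(M-M.mean(0),I); F=R.apply(I)+M.mean(0)
print(F.round(4),(M-F).round(4),R.as_euler("xyz",True)[2], T["pad"],T["lowpad"],np.linalg.norm(T["pad"]-T["lowpad"]))
```

```text
disc scene 220 [ 0.5335 -0.1681  0.0591] [ 0.5321 -0.1668  0.0605] [0.053 0.054 0.013]
disc side 276 [ 0.53   -0.1676  0.0566] [ 0.5307 -0.1683  0.0579] [0.054 0.056 0.008]
square scene 133 [ 0.6257 -0.1472  0.0707] [ 0.6261 -0.1462  0.071 ] [0.042 0.044 0.01 ]
square side 138 [ 0.6224 -0.1465  0.0685] [ 0.6224 -0.1465  0.0695] [0.041 0.039 0.007]
ball scene 138 [ 0.6487 -0.2446  0.0766] [ 0.6463 -0.2408  0.0738] [0.033 0.035 0.029]
ball side 165 [ 0.6379 -0.2429  0.074 ] [ 0.6414 -0.2407  0.0708] [0.032 0.032 0.031]
slim scene 40 [ 0.5543 -0.2625  0.063 ] [ 0.5529 -0.2622  0.0598] [0.013 0.014 0.028]
slim side 52 [ 0.5489 -0.2607  0.0625] [ 0.5506 -0.2594  0.0607] [0.013 0.013 0.027]
pad scene 54 [0.5387 0.2086 0.1177] [0.5385 0.2102 0.117 ] [0.029 0.034 0.016]
pad side 74 [0.5334 0.2091 0.1148] [0.5338 0.2097 0.1145] [0.027 0.03  0.01 ]
lowpad scene 67 [0.492  0.1162 0.1001] [0.4916 0.116  0.0971] [0.032 0.027 0.022]
lowpad side 89 [0.4835 0.1171 0.0976] [0.4849 0.1174 0.0949] [0.031 0.025 0.018]
[[ 0.5313 -0.1675  0.    ]
 [ 0.6241 -0.1473  0.    ]
 [ 0.6443 -0.2401  0.    ]
 [ 0.5515 -0.2604  0.    ]] [[ 0.0001 -0.      0.    ]
 [ 0.0001  0.001   0.    ]
 [-0.0005 -0.0006  0.    ]
 [ 0.0002 -0.0004  0.    ]] 12.290089210309521 [0.53615105 0.20995216] [0.48823572 0.11668814] 0.1048525463584489
```

```bash
cat >> h.py <<'E'
Q=[0,1,0,0]
def press(x,y,up,down):
    e=r.tip_extent
    r.move_straight([x,y,up+.015+e],Q,speed=.12)
    hit=r.move_straight([x,y,down-.003+e],Q,speed=.025,max_force=9)
    r.hold(.3); s=r.read_state()
    print("hit",hit,"tip z",round(s["eef_pos"][2]-e,4),"F",np.round(s["contact_force"],1),"t",s["time_s"],flush=True)
    r.move_straight([x,y,up+.06+e],Q,speed=.15)
E
python3 - <<'E'
from h import *
command_gripper(0)
r.reach([.6443,-.2401,.17],Q); print(r.read_state()["time_s"],r.read_state()["grip_width"])
press(.6443,-.2401,.084,.070)
p,d=optics.get_image("side"); P=points("side",d); x,y,z=P.reshape(-1,3).T
m=(abs(x-.643)<.012)&(abs(y+.2405)<.012)&(z<.1); print("ball z",np.percentile(z[m],98))
cv2.imwrite("pics/s1.png",cv2.resize(p[200:330,260:430,::-1],None,fx=3,fy=3))
E
```

```text
4.0833 -5.769573647111131e-05
hit False tip z 0.0681 F [-1.7 -0.2  7.6] t 6.35
ball z 0.07001681287749578
```

View pics/s1.png

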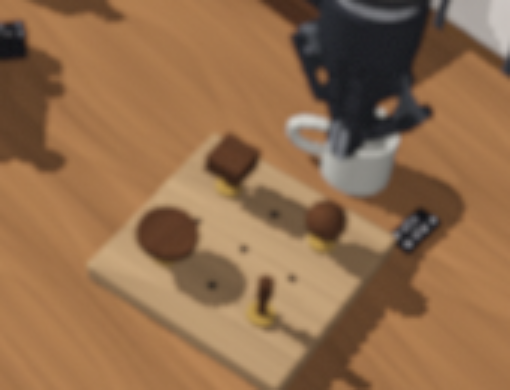

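The ball at crop pixel (326,218) now sits on its collar, fully down with its top at 70 mm. The press peaked at about 8 N. The other pegs are still up, so I'll do those next.

Run:
```python
from h import *
press(.6241,-.1473,.070,.056)
r.move_straight([.5313,-.1675,.155],Q)
press(.5313,-.1675,.058,.044)
r.move_straight([.5313,-.1675,.2],Q)
p,d=optics.get_image("side"); P=points("side",d); x,y,z=P.reshape(-1,3).T
for k,a,b in(("ball",.6443,-.2401),("sq",.6241,-.1473),("disc",.5313,-.1675),("slim",.5515,-.2604)):
    m=(abs(x-a)<.009)&(abs(y-b)<.009)&(z<.1); print(k,np.percentile(z[m],[50,97]).round(4))
r.reach([.536,.210,.2],Q)
press(.536,.210,.117,.101)
r.move_straight([.45,.1,.28],Q)
p,d=optics.get_image("side"); np.savez("side2.npz",p=p,d=d); P=points("side",d); x,y,z=P.reshape(-1,3).T
for k,a,b in(("hi",.536,.210),("lo",.488,.1167)):
    m=(abs(x-a)<.012)&(abs(y-b)<.012)&(z<.14)&(z>.08); print(k,np.percentile(z[m],[50,97]).round(4))
p2,_=optics.get_image("scene"); cv2.imwrite("pics/end.png",np.vstack([cv2.resize(q[a:a+150,b:b+280,::-1],None,fx=2,fy=2) for q,a,b in((p,150,150),(p2,140,180))]))
print(r.read_state()["time_s"])
```

```text
hit True tip z 0.0543 F [-1.7  0.2  8.7] t 9.725
hit True tip z 0.0421 F [-2.3  0.7  6.8] t 13.35
ball [0.0651 0.0691]
sq [0.0545 0.0572]
disc [0.0431 0.0461]
slim [0.0482 0.0702]
hit True tip z 0.1013 F [-0.8  0.7  8.8] t 17.9833
hi [0.0991 0.1027]
lo [0.115  0.1193]
19.9583
```

View pics/end.png

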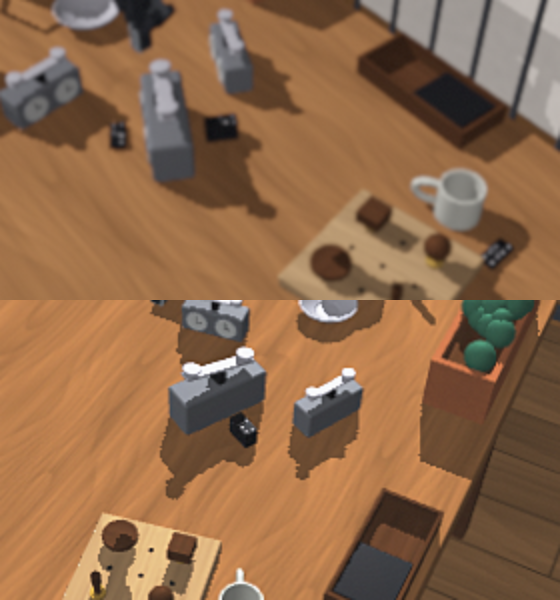

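The picture shows the three headed pegs down and the slim one up. The clock's near pad (190,368) is now the high one, at 115 mm against about 100 mm for the pressed pad, and nothing else has shifted.

```bash
python3 -c "
from h import *
print(r.finish_job())"
```

```text
the job is handed in; nothing more can be done
None
```

I pressed the ball, square and disc pegs and then the clock's raised rocker end fully down, in that order, at no more than about 9 N each as measured after each press. The slim peg is still up, nothing else visibly moved, and I handed the job in at about 20 s; no verdict was returned.

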